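# Hold a belt tensioner back at its mark

## Robot

A 7-joint arm with a two-finger parallel gripper is mounted at the origin on the work surface; the furniture and walls round the work are solid. World frame = base frame: x ahead of the robot, y to its left, z up, the work surface at z = 0. Lengths are in m, angles in rad, forces in N, time in s.
With the tool pointing down it reaches from about 0.4 to 0.925 m from the base axis. Payload 5.6 kg.
Tool frame: the origin (TCP) lies on the centre line of the jaws, within the pads' length; the fingertips stand 22 mm ahead of it and the grasp point (between the pads) lies 3 mm ahead of it; z points along the fingers, y is the line along which they close (so a half turn about z gives the same grasp; the last joint's range is limited). The gripper opens to 85 mm and grips with 20 to 120 N. Pads are 22 mm wide; open, the fingers measure 114 mm over their backs; the gripper's body (76 mm by 85 mm) begins 54 mm behind the grasp point. The pads swing forward as they close: fully open they stand 13 mm farther back than shut.
Start: joints at [1.281, 0.468, -0.012, 1.603, 0.006, 1.071, -0.056], TCP at [0.159, -0.63, 0.253] pointing down, gripper open.
Joint ranges: [-2.53, 2.53], [-0.31, 2.02], [-1.57, 1.55], [0.28, 2.44], [-1.29, 4.43], [0.15, 1.84], [-2.92, 2.92]. Speed limits (rad/s): [2.57, 2.57, 3.14, 3.14, 3.14, 3.14, 3.14].

## Interface

Orientations are given as a 3x3 rotation matrix whose columns are the frame's x, y, z axes.
In Python, from station import robot gives the robot as it stands.
- The arm moves only by the shell command python3 -m crank 'ROWS' [FORCE]. ROWS is JSON, a list that holds one entry, the list of rows, each a list of 5 numbers: the shift along the tool's x, y, z in units of 40 mm (1.0 is 40 mm), then the turn about the tool's z in units of 6 degrees (1.0 is 6 degrees), then the opening, from -1 (shut) to 1 (fully open). In form: [[[x, y, z, roll, gripper], ...]]. A call has 1 to 10 rows; each row shifts and turns the commanded pose from where the row before left it, along the tool's axes as they then stand; what a row does not reach is not made up. A row lasts 1/12 s, in which the tool goes at most 41.7 mm and 7.16 degrees, less where a joint would pass 70% of its speed; a pose out of reach is approached as far as the arm can. A call is refused whole if a number of a shift passes 1 or a number of a turn 1, either way. A call with a gripper value outside its range is refused whole. The fingers move at their own pace and stop on an object; FORCE is the grip in N (left out, the last holds). Time passes only in rows, so rows that do not move let the fingers close. It gives the time, the measured TCP pose, the force, the opening and the grip force at its end, in the units of the state.
- robot.sense(): the state, without advancing time (a new reading comes with each control period).
- robot.get_image(name): name is "side" or "top"; returns a dict with "image" (400x640x3 uint8, red, green, blue), "vfov" (degrees; the focal length in pixels is half the picture's height over the tangent of half this angle, whatever the lens; pixels are square), "cx", "cy" (the principal point, pixels), "eye" and "rotation" of the camera in the world. Camera axes: x right, y down, z forward; pixel columns grow to the right and rows downward; lengths in m; the calibration is good to about 2 mm. A picture is of the moment at which its call begins. There is no depth.
- robot.hand_in(): hands the job in; it is judged then, once.
The state is a dict: "clock": time; "joints": joint angles; "dq": joint speeds; "joint_efforts": joint torques, N m; "position": TCP position; "orientation": TCP orientation; "force": force on the tool from outside, world axes, zero at the start; "torque": the same for the moment, N m; "finger_gap": opening from 0.0 (shut) to 1.0 (fully open); "grasp_force": force on a finger pad.
Only numpy, scipy, OpenCV 4.12 (cv2) and the standard library are available. Lean on these libraries where they do the work, as an engineer would, in place of code of your own. Each camera call takes 0.05 s, during which the arm holds its last target. There are 200 camera calls.

## Task

Lift the cover plate off the pins of the small belt drive and lay it down gently, flat with its handle up, on the free bench beside the drive. Then take the tensioner's upright handle, pull it against its spring until its pointer lines up with the finned mark on the side rail, and finish while holding it there (do not let go) so that the belt can be fitted. Leave the jar, the tin and the loose wood block where they are.

Things in the scene. Friction and masses are not known exactly. Their poses are not given: they have to be found in the camera images.
- drive_unit: belt drive bolted to the bench: grey base 200 (x) x 144 (y) x 8 mm, origin at the centre of its underside. Posts of 16 mm diameter at x +-83, y +-56 carry the cover at z 74; those at (+83,+56) and (-83,-56) end in 8 mm pins, 10 mm higher. Side rails 8 mm square at y +-52, z 40 to 48. Between them only the tensioner's handle and pointer rise above z 30. The drive pulley stands at x -70
- cover: loose aluminium plate 190 (x) x 136 (y) x 5 mm, about 0.3 kg, origin at the centre of its underside, z up. Starts seated on drive_unit's posts, axes along the unit's, two pins through 11 mm holes at two diagonal corners. Black bar handle on its middle. Room to lay it: the bench left of the drive, world x 0.35 to 0.55, y 0.10 to 0.28 m, is free
- cover_handle (a point): centre of the cover's bar handle, 30 mm above the cover's underside; axes as the cover's. The bar runs along x: 90 long, 14 wide (y), 12 high, on two feet, with an 18 mm gap below it
- tensioner: sliding carriage with idler pulley and upright black handle; origin under the handle at bench height; axes as drive_unit's. Rests at x = +25 mm in the drive_unit frame; is pulled towards the unit's -x (to the drive pulley), up to a stop at 62 mm. A spring takes it back when let go: about 6 N at rest, 0.15 N more per mm (10 to 15 N at the mark)
- tensioner_handle (a point): centre of the handle's top, 66 mm above the bench. The handle is an upright block 12 mm thick (x, along the slide), 28 mm wide (y), z 20 to 66; grip it across x or y. It is under the cover until that is off
- pointer_tip (a point): outer top end of the tensioner's pointer: an upright steel fin 3 mm thick that rides just inside the left (+y) rail, in line with the handle (47 mm to its +y side), 60 mm above the bench
- mark_tip (a point): the mark: a small brass rider on the left (+y) rail with an upright fin 3 mm thick, fixed; this point is the fin's inner top end, 60 mm above the bench; axes as drive_unit's. It stands 30 to 55 mm from the pointer's rest, towards the unit's -x. Lined up, pointer and mark have the same x in the drive_unit frame
- screw_jar: jar with a red lid, 62 mm diameter, 80 mm high, origin at the centre of its underside; bystander
- wax_tin: round tin with a green lid, 79 mm diameter, 34 mm high, origin at the centre of its underside; bystander
- offcut_4: loose wood block 65 x 70 x 40 mm near the far edge of the bench, origin at the centre of its underside; bystander

How it is judged:
By the outcome, as a careful person would: the job done as asked, in the order asked, and still so for the second after the job is handed in, while the arm keeps its last pose, push and grip.
It also fails if it takes over 64 s, if anything falls off the work surface, if the arm or the gripper's body presses on something with over 40 N, if the wrist force passes 120 N, or if a joint passes its speed limit or range.

## Working session

There is one attempt and no reset: what is moved stays moved. The work goes in short steps, Python scripts to look and compute and a shell command to move; the robot and the scene stay as the last step left them, time stands still between calls to the robot, and variables do not carry over. Pictures are saved under pics/ and viewed, at most 10 in all, crops included, and the job is handed in when it is done.

```bash
mkdir -p pics; ls; cat > h.py <<'E'
import numpy as np, cv2
from station import robot
def shot(cam,name=None):
    d=robot.get_image(cam); im=cv2.cvtColor(d["image"],cv2.COLOR_RGB2BGR)
    if name: cv2.imwrite("pics/"+name,im)
    return d,im
def K(d):
    f=d["image"].shape[0]/2/np.tan(np.radians(d["vfov"])/2); return f
def ray(d,p):
    v=np.array([(p[0]-d["cx"])/K(d),(p[1]-d["cy"])/K(d),1]); v=np.array(d["rotation"])@v
    return np.array(d["eye"]),v/np.linalg.norm(v)
def onz(d,p,z):
    e,v=ray(d,p); return e+v*(z-e[2])/v[2]
def proj(d,P):
    c=np.array(d["rotation"]).T@(np.array(P)-d["eye"]); return c[:2]/c[2]*K(d)+[d["cx"],d["cy"]]
E
python3 - <<'E'
from h import *
for c in("top","side"):
    d,im=shot(c,c+"0.png"); print(c,{k:np.round(v,4).tolist() for k,v in d.items() if k!="image"})
s=robot.sense(); print({k:np.round(v,3).tolist() for k,v in s.items()})
E
```

```text
pics
top {'vfov': 50.1797, 'cx': 315.745, 'cy': 201.1097, 'eye': [0.3404, -0.035, 1.0191], 'rotation': [[0.0285, -0.9876, 0.1541], [-0.9994, -0.0251, 0.0238], [-0.0196, -0.1547, -0.9878]]}
side {'vfov': 54.3505, 'cx': 316.8339, 'cy': 197.3415, 'eye': [0.243, 0.5681, 0.6481], 'rotation': [[-0.9238, -0.2562, 0.2846], [-0.3829, 0.6047, -0.6984], [0.0068, -0.7542, -0.6566]]}
{'clock': 0.1, 'joints': [1.281, 0.468, -0.012, 1.604, 0.006, 1.071, -0.056], 'dq': [-0.0, -0.002, 0.0, -0.001, -0.001, 0.001, 0.002], 'joint_efforts': [0.0, -53.352, 0.021, -25.196, 0.011, 0.004, -0.0], 'position': [0.159, -0.63, 0.252], 'orientation': [[0.97, 0.244, -0.001], [0.244, -0.97, 0.002], [-0.0, -0.002, -1.0]], 'force': [0.731, -0.181, 0.703], 'torque': [0.003, -0.003, -0.003], 'grasp_force': 0.0, 'finger_gap': 0.998}
```

View pics/top0.png

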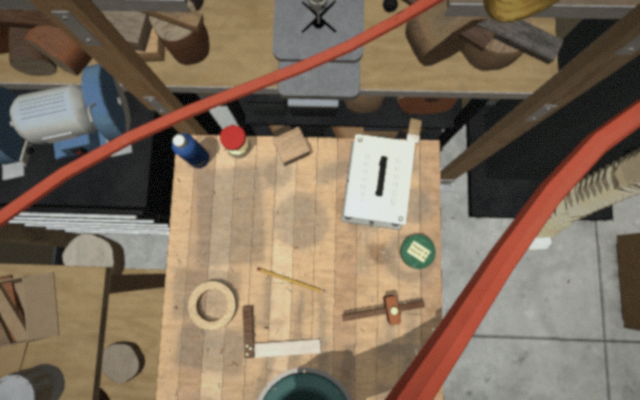

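View pics/side0.png

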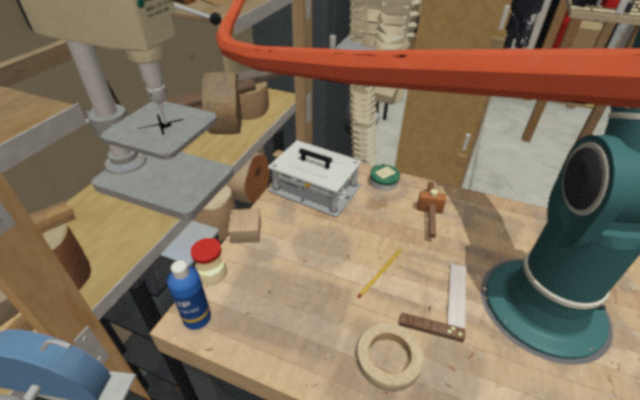

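The top view shows the cover at about (382,178) with its black handle at (383,176). The tin is at (418,251), the block at (293,147) and the jar at (233,140). A red hose or bar crosses overhead in both views. I'll measure the cover and the hose next.

```bash
python3 - <<'E'
from h import *
D={}
for c in("top","side"):
    d,im=shot(c); D[c]=(d,im)
def comps(m,box):
    k=np.zeros_like(m); x0,y0,x1,y1=box; k[y0:y1,x0:x1]=m[y0:y1,x0:x1]
    cs,_=cv2.findContours(k,cv2.RETR_EXTERNAL,cv2.CHAIN_APPROX_NONE); return max(cs,key=cv2.contourArea)
d,im=D["top"]; hsv=cv2.cvtColor(im,cv2.COLOR_BGR2HSV)
h=comps(((hsv[...,2]<70)*255).astype(np.uint8),(365,145,400,205)); r=cv2.minAreaRect(h); print("top handle",r)
w=comps(((hsv[...,1]<40)&(hsv[...,2]>170)).astype(np.uint8)*255,(330,120,430,235)); rw=cv2.minAreaRect(w); print("cover",rw); 
B=cv2.boxPoints(rw); print("corners@79",[onz(d,p,.079)[:2].round(4).tolist() for p in B])
print("approx",[onz(d,p[0],.079)[:2].round(4).tolist() for p in cv2.approxPolyDP(w,6,True)])
print("handle c@.110",onz(d,r[0],.108).round(4),[onz(d,p,.110)[:2].round(4).tolist() for p in cv2.boxPoints(r)])
d2,im2=D["side"]; hs2=cv2.cvtColor(im2,cv2.COLOR_BGR2HSV)
h2=comps(((hs2[...,2]<60)*255).astype(np.uint8),(290,140,345,178)); r2=cv2.minAreaRect(h2); print("side handle",r2,onz(d2,r2[0],.104).round(4))
# hose triangulation
def red(hv,p): 
    x,y=np.round(p).astype(int); return 0<=x<640 and 0<=y<400 and (hv[y,x,0]<8 or hv[y,x,0]>174) and hv[y,x,1]>150
for p in [(50,190),(150,136),(250,88),(330,58),(400,22),(620,140),(570,190),(500,270),(430,360)]:
    e,v=ray(d,p); L=[]
    for t in np.arange(.1,2,.01):
        P=e+v*t
        c=np.array(d2["rotation"]).T@(P-d2["eye"])
        if c[2]>.05 and red(hs2,proj(d2,P)): L.append(P.round(2).tolist())
    print(p,red(hsv,p),L[:1],L[-1:],len(L))
cv2.imwrite("pics/a.png",np.hstack([cv2.resize(im[120:240,330:450],(480,480),interpolation=2)]))
E
```

```text
top handle ((380.8570251464844, 175.54869079589844), (4.819037914276123, 37.606510162353516), 7.765164852142334)
cover ((379.9398193359375, 177.6047821044922), (63.96249771118164, 94.94883728027344), 8.637131690979004)
corners@79 [[0.4468, -0.0698], [0.6634, -0.0982], [0.6438, -0.2419], [0.4292, -0.2089]]
approx [[0.6441, -0.0997], [0.4575, -0.0758], [0.441, -0.208], [0.6425, -0.2404]]
handle c@.110 [ 0.5423 -0.153   0.108 ] [[0.5013, -0.1423], [0.5841, -0.1528], [0.5829, -0.1632], [0.5001, -0.1526]]
side handle ((328.5, 146.5), (13.0, 31.0), 90.0) [ 0.5262 -0.2011  0.104 ]
(50, 190) True [[0.42, 0.29, 0.53]] [[0.42, 0.29, 0.52]] 2
(150, 136) False [[0.5, 0.2, 0.49]] [[0.51, 0.2, 0.48]] 2
(250, 88) True [[0.57, 0.07, 0.49]] [[0.6, 0.08, 0.43]] 7
(330, 58) True [[0.63, -0.04, 0.47]] [[0.68, -0.04, 0.37]] 5
(400, 22) True [[0.7, -0.14, 0.44]] [[0.77, -0.16, 0.33]] 14
(620, 140) True [[0.61, -0.62, 0.19]] [[0.66, -0.72, 0.04]] 18
(570, 190) False [[0.49, -0.48, 0.25]] [[0.52, -0.54, 0.13]] 15
(500, 270) True [[0.35, -0.32, 0.32]] [[0.35, -0.35, 0.23]] 10
(430, 360) True [[0.22, -0.19, 0.39]] [[0.2, -0.21, 0.31]] 8
```

View pics/a.png

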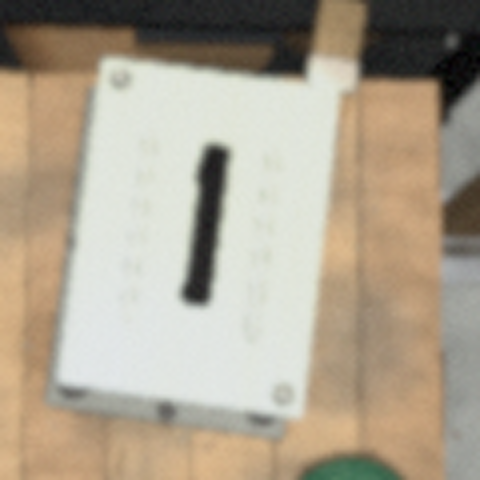

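The crop shows the cover square to its unit. The handle centre is at image (381.5,176) and the pin ends are at (360.3,139.5) and (400.8,218.3). The red strands show widths that don't match as one object across the views, so they are probably close to the cameras; I'll keep low and watch the forces.

```bash
python3 - <<'E'
from h import *
d,im=shot("top")
f=lambda q:np.array([330+q[0]/4-.375,120+q[1]/4-.375])
C=[onz(d,f(q),.079)[:2] for q in [(100,58),(337,82),(303,415),(57,390)]]
print("corners",np.round(C,4).tolist(),np.mean(C,0).round(4)); 
print("edges",[np.linalg.norm(C[i]-C[(i+1)%4]).round(4) for i in range(4)])
p1=onz(d,f((121,78)),.084);p2=onz(d,f((283,393)),.084);print("pins",p1.round(4),p2.round(4),np.linalg.norm(p1-p2).round(4),(p1+p2)[:2]/2)
v=(p1-p2)[:2]; print("yaw from pins",np.degrees(np.arctan2(v[1],v[0])-np.arctan2(112,166)).round(2))
x=C[0]-C[3]+C[1]-C[2]; y=C[0]-C[1]+C[3]-C[2]; print("yaw edges",np.degrees(np.arctan2(x[1],x[0])),np.degrees(np.arctan2(-y[0],y[1])))
h1=onz(d,f((215,148)),.110);h2=onz(d,f((198,302)),.110);print("handle",h1.round(4),h2.round(4),((h1+h2)/2).round(4),np.degrees(np.arctan2(*(h1-h2)[1::-1])))
s,_=shot("side")
hs=cv2.cvtColor(_,cv2.COLOR_BGR2HSV); m=np.zeros((400,640),np.uint8); m[148:172,294:338]=(hs[148:172,294:338,2]<70)*255
cs,_c=cv2.findContours(m,0,1); r=cv2.minAreaRect(max(cs,key=cv2.contourArea)); print(r, onz(s,r[0],.104).round(4))
def tri(d1,a,d2,b):
    e1,v1=ray(d1,a);e2,v2=ray(d2,b);A=np.c_[v1,-v2];t=np.linalg.lstsq(A,e2-e1,rcond=None)[0];P,Q=e1+t[0]*v1,e2+t[1]*v2;return (P+Q)/2,np.linalg.norm(P-Q)
print("tri handle",tri(d,f((206,225)),s,r[0]))
cv2.imwrite("pics/b.png",cv2.resize(_ if False else cv2.cvtColor(s["image"],4)[130:230,255:375],(720,600),interpolation=2))
R=np.array(robot.sense()["orientation"]); print("tool x yaw",np.degrees(np.arctan2(R[1,0],R[0,0])))
tin=(418,251); print("tin",onz(d,tin,.034), "block",onz(d,(293,143),.04),"jar",onz(d,(233,135),.08))
E
```

```text
corners [[0.6438, -0.0966], [0.6326, -0.231], [0.4424, -0.211], [0.4527, -0.0756]] [ 0.5429 -0.1536]
edges [np.float64(0.1348), np.float64(0.1912), np.float64(0.1358), np.float64(0.1922)]
pins [ 0.6307 -0.1083  0.084 ] [ 0.4537 -0.1992  0.084 ] 0.1989 [ 0.54220075 -0.15377227]
yaw from pins -6.81
yaw edges -6.1250312490009025 -4.545581236570646
handle [ 0.5842 -0.158   0.11  ] [ 0.4987 -0.1492  0.11  ] [ 0.5414 -0.1536  0.11  ] -5.856948246232977
((314.1500244140625, 158.05001831054688), (31.939002990722656, 9.486830711364746), 18.43494987487793) [ 0.5399 -0.1412  0.104 ]
tri handle (array([ 0.54533312, -0.15536149,  0.09312779]), np.float64(0.0009838954804185283))
tool x yaw 14.137333369527257
tin [ 0.38475194 -0.24791577  0.034     ] block [0.63126182 0.04651443 0.04      ] jar [0.63520115 0.18142392 0.08      ]
```

View pics/b.png

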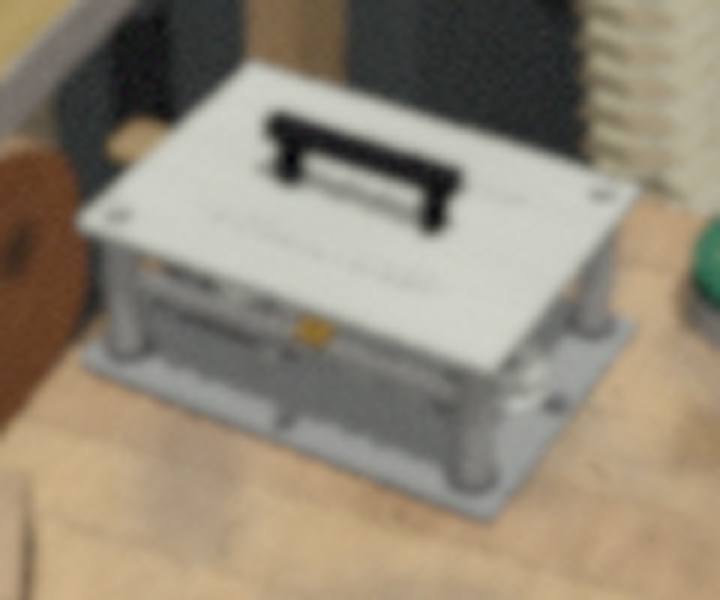

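The side crop confirms that the pulley is on the robot-near end, so the unit's x is roughly world +x with a yaw of about -5.8°. The brass mark is on the left rail at about crop (313,330). The handle centre is at about (0.5425,-0.1537), and I'm moving above it now.

```bash
cat > go.py <<'E'
import sys; from h import *
# remaining units to target x y z yaw(tool x)
def rem(x,y,z,yaw):
    s=robot.sense(); R=np.array(s["orientation"]); u=R.T@(np.array([x,y,z])-s["position"])/.04
    t=-(yaw-np.degrees(np.arctan2(R[1,0],R[0,0])))/6
    print("t",round(s["clock"],2),"pos",np.round(s["position"],4),"units",u.round(2),"turn",round(t,2),"F",np.round(s["force"],1),"gap",round(s["finger_gap"],3),"grip",round(s["grasp_force"],1))
if __name__=="__main__": rem(*map(float,sys.argv[1:]))
E
python3 -m crank '[[[0.76,-0.575,0,0,1],[0.76,-0.575,0,0,1],[0.76,-0.575,0,0,1],[0.76,-0.575,0,0,1],[0.76,-0.575,0,0,1],[0.76,-0.575,0,0,1],[0.76,-0.575,0,0,1],[0.76,-0.575,0,0,1]]]'
python3 go.py .5425 -.1537 .18 -5.8
```

```text
clock: 0.97
position: [0.3505, -0.3909, 0.2535]
orientation: [[0.97, 0.244, 0.0], [0.244, -0.97, -0.0], [0.0, 0.001, -1.0]]
force: [0.8, 0.0, -0.5]
finger_gap: 1.003
grasp_force: 0.0
t 0.97 pos [ 0.3505 -0.3909  0.2535] units [ 6.1  -4.58  1.84] turn 3.32 F [ 0.8  0.  -0.5] gap 1.003 grip 0.0
```

```bash
python3 -m crank '[[[0.76,-0.575,0,0,1],[0.76,-0.575,0,0,1],[0.76,-0.575,0,0,1],[0.76,-0.575,0,0,1],[0.76,-0.575,0,0,1],[0.76,-0.575,0,0,1],[0.76,-0.575,0,0,1],[0.76,-0.575,0,0,1]]]' >/dev/null
python3 -m crank '[[[0,0,0,0.83,1],[0,0,0.4,0.83,1],[0,0,0.4,0.83,1],[0,0,0.4,0.83,1],[0,0,0.4,0,1],[0,0,0,0,1],[0,0,0,0,1]]]' >/dev/null
python3 go.py .5425 -.1537 .107 -5.8; python3 -c "
from h import *
shot('top','c.png')
d,im=shot('side'); cv2.imwrite('pics/d.png',cv2.resize(im[60:240,220:420],(800,600)[:1]+(720,) if 0 else (660,594),interpolation=2))"
```

```text
t 2.22 pos [ 0.5401 -0.1545  0.1888] units [ 0.06 -0.03  2.05] turn 0.01 F [ 0.6 -0.6  0.8] gap 0.999 grip 0.0
```

View pics/d.png

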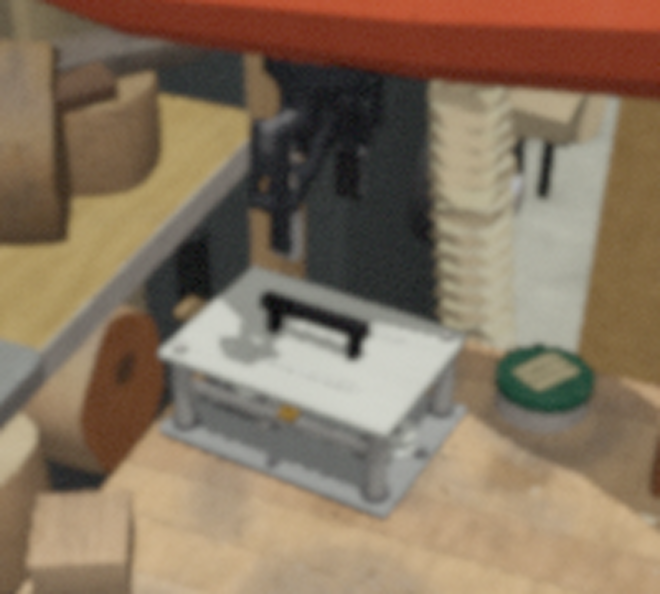

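The gripper sits straight above the handle with its fingers on either side of it, and the side view shows nothing in the way. I'm descending and gripping.

```bash
python3 -m crank '[[[0.06,-0.03,0.4,0,0.3],[0,0,0.5,0,0],[0,0,0.5,0,-0.2],[0,0,0.4,0,-0.2],[0,0,0.2,0,-0.2],[0,0,0,0,-0.2],[0,0,0,0,-0.2]]]' 60 >/dev/null
python3 go.py .5425 -.1537 .107 -5.8
python3 -m crank '[[[0,0,0.05,0,-1],[0,0,0,0,-1],[0,0,0,0,-1],[0,0,0,0,-1],[0,0,0,0,-1],[0,0,0,0,-1]]]' 60
python3 go.py .5425 -.1537 .107 -5.8
```

```text
t 2.9 pos [ 0.5437 -0.1539  0.1101] units [-0.03 -0.    0.08] turn 0.0 F [-0.5  0.8  0.3] gap 0.404 grip 0.0
clock: 3.4
position: [0.544, -0.154, 0.1085]
orientation: [[0.995, -0.101, 0.002], [-0.101, -0.995, -0.001], [0.002, 0.001, -1.0]]
force: [-1.3, 0.0, 6.0]
finger_gap: 0.15
grasp_force: 59.9
t 3.4 pos [ 0.544  -0.154   0.1085] units [-0.04 -0.    0.04] turn 0.0 F [-1.3  0.   6. ] gap 0.15 grip 59.9
```

```bash
python3 -m crank '[[[0,0,-0.1,0,-1],[0,0,-0.1,0,-1],[0,0,-0.15,0,-1],[0,0,-0.15,0,-1],[0,0,0,0,-1]]]' 60 >/dev/null
python3 go.py .45 .19 .1685 0
python3 -m crank '[[[0,0,-0.2,0,-1],[0,0,-0.3,0,-1],[0,0,-0.3,0,-1],[0,0,-0.2,0,-1],[0,0,0,0,-1],[0,0,0,0,-1]]]' >/dev/null
python3 go.py .45 .19 .1685 0; python3 -c "
from h import *
d,im=shot('side'); cv2.imwrite('pics/e.png',cv2.resize(im[90:240,220:420],(800,600),interpolation=2))"
```

```text
t 3.82 pos [ 0.5434 -0.1536  0.1285] units [-3.18 -8.31 -1.  ] turn -0.96 F [ 0.6 -0.1 -3.2] gap 0.152 grip 58.8
t 4.32 pos [ 0.5435 -0.1539  0.1682] units [-3.19 -8.32 -0.02] turn -0.96 F [ 0.7 -0.6 -3.1] gap 0.151 grip 58.8
```

View pics/e.png

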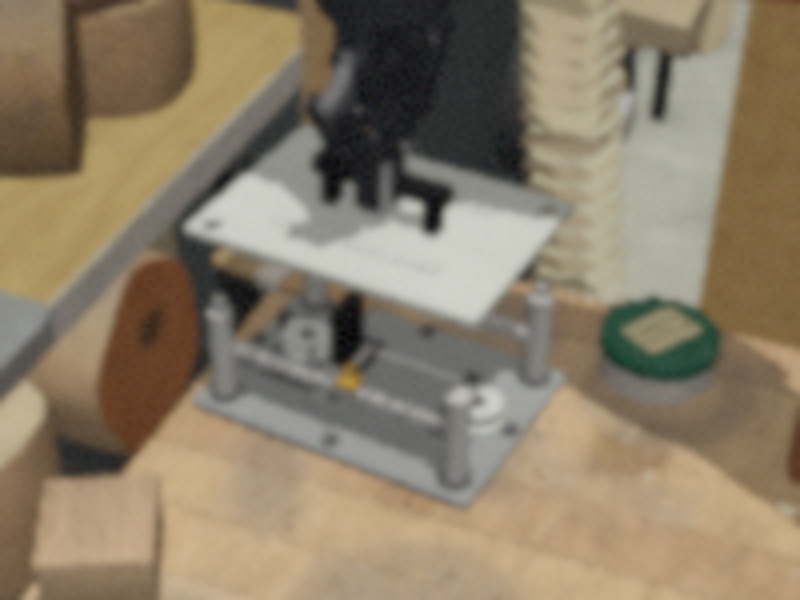

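The cover is held level and clear of the pins, and the tensioner below is now visible. I'm carrying it to the left.

```bash
python3 -m crank '[[[-0.1,-0.3,0,0,-1],[-0.2,-0.5,0,0,-1],[-0.25,-0.66,0,0,-1],[-0.25,-0.66,0,0,-1],[-0.25,-0.66,0,0,-1],[-0.25,-0.66,0,0,-1],[-0.25,-0.66,0,0,-1],[-0.25,-0.66,0,0,-1]]]' >/dev/null
python3 -m crank '[[[-0.25,-0.66,0,0,-1],[-0.25,-0.66,0,0,-1],[-0.25,-0.66,0,0,-1],[-0.25,-0.66,0,0,-1],[-0.25,-0.6,0,0,-1],[-0.14,-0.3,0,-0.3,-1],[0,0,0,-0.3,-1],[0,0,0.3,-0.36,-1],[0,0,0.4,0,-1],[0,0,0,0,-1]]]' >/dev/null
python3 go.py .45 .19 .0345 0
```

```text
t 5.87 pos [0.4473 0.1884 0.1367] units [ 0.08 -0.05  2.55] turn 0.01 F [-0.7 -0.7 -3.3] gap 0.154 grip 58.8
```

```bash
python3 -m crank '[[[0.08,-0.05,0.3,0,-1],[0,0,0.4,0,-1],[0,0,0.5,0,-1],[0,0,0.5,0,-1],[0,0,0.4,0,-1],[0,0,0.2,0,-1],[0,0,0.08,0,-1],[0,0,0,0,-1],[0,0,0,0,-1]]]' >/dev/null
python3 go.py .45 .19 .0345 0
python3 -m crank '[[[0,0,0.04,0,-1],[0,0,0.04,0,-1],[0,0,0.04,0,-1],[0,0,0,0,-1],[0,0,0,0,-1]]]' >/dev/null
python3 go.py .45 .19 .0345 0
```

```text
t 6.62 pos [0.4533 0.1917 0.0448] units [-0.08  0.04  0.26] turn -0.0 F [ 0.3  0.1 -3.6] gap 0.149 grip 58.7
t 7.03 pos [0.4528 0.1914 0.0393] units [-0.07  0.04  0.12] turn -0.0 F [ 0.3  0.7 -1.8] gap 0.152 grip 58.8
```

```bash
python3 -m crank '[[[0,0,0.03,0,-1],[0,0,0,0,-1],[0,0,0,0,-1]]]' >/dev/null
python3 go.py .45 .19 .0345 0
python3 -m crank '[[[0,0,0.03,0,-1],[0,0,0,0,-1],[0,0,0,0,-1]]]' >/dev/null
python3 go.py .45 .19 .0345 0
python3 -m crank '[[[0,0,0.03,0,-1],[0,0,0,0,-1],[0,0,0,0,-1]]]' >/dev/null
python3 go.py .45 .19 .0345 0
```

```text
t 7.28 pos [0.4527 0.1914 0.038 ] units [-0.07  0.04  0.09] turn -0.0 F [-0.6  0.8 -2.4] gap 0.146 grip 58.8
t 7.53 pos [0.4527 0.1914 0.0368] units [-0.07  0.04  0.06] turn -0.0 F [ 0.6 -0.8 -3. ] gap 0.148 grip 58.8
t 7.78 pos [0.4527 0.1914 0.0356] units [-0.07  0.04  0.03] turn -0.0 F [ 0.1 -0.2 -3.4] gap 0.151 grip 58.8
```

```bash
python3 -m crank '[[[0,0,0.03,0,-1],[0,0,0,0,-1],[0,0,0,0,-1]]]' >/dev/null
python3 go.py .45 .19 .0345 0
python3 -m crank '[[[0,0,0.03,0,-1],[0,0,0,0,-1],[0,0,0,0,-1]]]' >/dev/null
python3 go.py .45 .19 .0345 0
```

```text
t 8.03 pos [0.4529 0.1915 0.0345] units [-0.07  0.04  0.  ] turn -0.0 F [-0.1 -0.4 -1.6] gap 0.148 grip 59.0
t 8.28 pos [0.4529 0.1915 0.0345] units [-0.07  0.04 -0.  ] turn -0.0 F [-3.3 -2.1 12.5] gap 0.154 grip 60.9
```

The cover touched down at z 0.0345. I'm easing off, releasing and lifting clear.

```bash
python3 -m crank '[[[0,0,-0.03,0,-0.9],[0,0,0,0,-0.6],[0,0,0,0,-0.3],[0,0,0,0,0],[0,0,0,0,0],[0,0,0,0,0]]]' >/dev/null
python3 go.py .45 .19 .16 0
python3 -m crank '[[[0,0,-0.2,0,0],[0,0,-0.5,0,0],[0,0,-0.8,0,0],[0,0,-0.8,0,0],[0,0,-0.8,0,0],[0,0,-0.5,0,0],[0,0,0,0,0],[0,0,0,0,0]]]' >/dev/null
python3 go.py .45 .19 .16 0; python3 -c "
from h import *
d,im=shot('top'); d2,i2=shot('side'); a=cv2.resize(im[110:310,230:450],(440,400),interpolation=2)
np.savez('p.npz',t=im,s=i2)
cv2.imwrite('pics/f.png',cv2.resize(im[125:245,335:435],(500,600),interpolation=2))
cv2.imwrite('pics/g.png',cv2.resize(i2[150:220,260:360],(800,560),interpolation=2))"
```

```text
t 8.78 pos [0.4528 0.1915 0.0344] units [-0.07  0.04 -3.14] turn -0.0 F [-0.4 -0.9 -0.5] gap 0.499 grip 0.0
t 9.45 pos [0.4534 0.1916 0.18  ] units [-0.09  0.04  0.5 ] turn -0.01 F [ 0.1  0.9 -1.1] gap 0.501 grip 0.0
```

View pics/f.png

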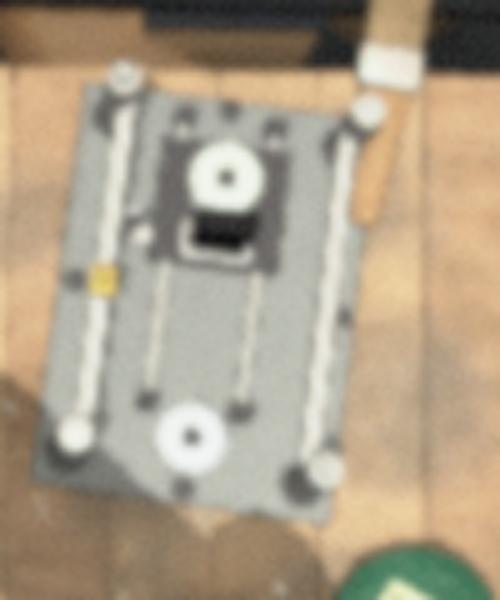

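View pics/g.png

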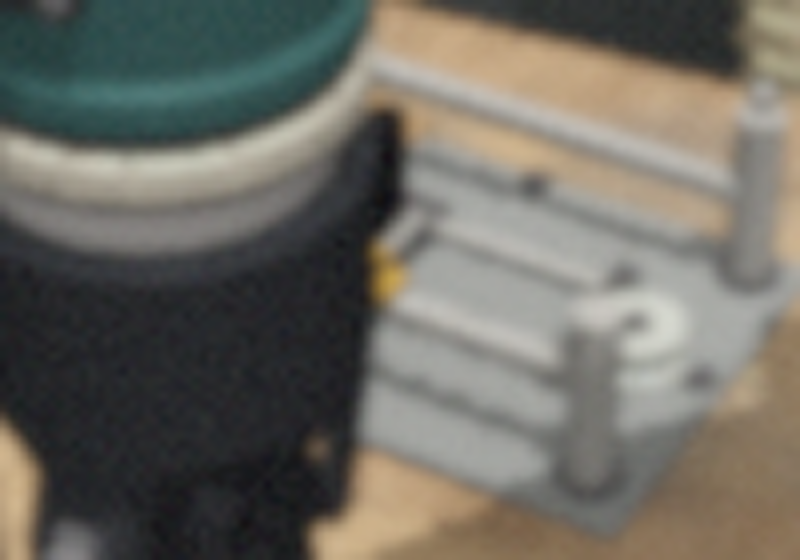

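The top crop shows the four post tops at (125,75), (367,108), (325,468) and (73,433). The tensioner's black handle is at (225,230), the brass rider at (103,281) and the pointer at about (140,235). The arm blocks the side view. Next I'll fit the unit frame and measure the mark.

```bash
cat > fit.py <<'E'
from h import *
import json
from scipy.optimize import least_squares
d=robot.get_image("top"); f=lambda q:np.array([335+q[0]/5-.4,125+q[1]/5-.4])
U=np.array([[83,56],[83,-56],[-83,-56],[-83,56]])/1e3
W=np.array([onz(d,f(q),z)[:2] for q,z in [((125,75),.084),((367,108),.074),((325,468),.084),((73,433),.074)]])
T=lambda p,u:np.c_[np.cos(p[2])*u[:,0]-np.sin(p[2])*u[:,1],np.sin(p[2])*u[:,0]+np.cos(p[2])*u[:,1]]+p[:2]
r=least_squares(lambda p:(T(p,U)-W).ravel(),[.54,-.15,-.1]); p=r.x
def inv(w): c,s=np.cos(p[2]),np.sin(p[2]); a=np.array(w)[:2]-p[:2]; return np.array([c*a[0]+s*a[1],-s*a[0]+c*a[1]])
if __name__=="__main__":
    print("unit",p.round(4),np.degrees(p[2]).round(2),"res mm",(r.fun*1e3).round(1))
    print("tens rest handle world",T(p,np.array([[.025,0]])))
    im=np.load("p.npz")["t"]; hsv=cv2.cvtColor(im,cv2.COLOR_BGR2HSV)
    m=np.zeros(im.shape[:2],np.uint8); m[170:192,346:364]=((hsv[170:192,346:364,1]>120)&(hsv[170:192,346:364,2]>120))*255
    ys,xs=np.nonzero(m); c=[xs.mean(),ys.mean()]; print("yellow",c,len(xs),xs.min(),xs.max(),ys.min(),ys.max(),[(z,(inv(onz(d,c,z))*1e3).round(1).tolist()) for z in(.048,.054,.06)])
    print("pointer blob",(inv(onz(d,f((140,235)),.06))*1e3).round(1))
    m=np.zeros(im.shape[:2],np.uint8); m[162:180,370:390]=(hsv[162:180,370:390,2]<60)*255; ys,xs=np.nonzero(m)
    print("handle",xs.min(),xs.max(),ys.min(),ys.max(),"far edge unit",(inv(onz(d,(380,ys.min()-.5),.066))*1e3).round(1))
    P=lambda u,z:((proj(d,[*T(p,np.array([u]))[0],z])-[335,125]+.4)*5).round(0)
    print("expected pointer crop px",P([.025,.047],.06),"rail pts",P([0,.052],.048))
    cv2.imwrite("pics/h.png",cv2.resize(im[155:195,340:395],(770,560),interpolation=3))
E
python3 fit.py
```

```text
unit [ 0.5422 -0.1528 -0.1196] -6.85 res mm [ 1.8  0.6 -1.6  0.3  0.2 -1.  -0.4  0.1]
tens rest handle world [[ 0.56707088 -0.15580718]]
yellow [np.float64(355.8333333333333), np.float64(180.16666666666666)] 6 355 357 179 181 [(0.048, [-5.0, 49.6]), (0.054, [-6.2, 49.8]), (0.06, [-7.5, 50.1])]
pointer blob [14.5 37.4]
handle 374 385 168 174 far edge unit [28.3 -0.2]
expected pointer crop px [122. 210.] rail pts [102. 267.]
```

View pics/h.png

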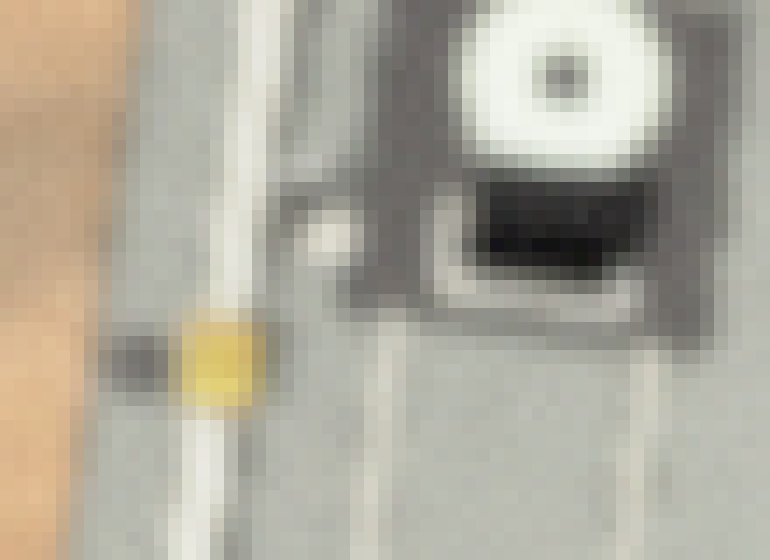

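The enlarged crop puts the brass rider at about top-image (355.4,180.4), roughly unit x -6 mm. Exact alignment will be judged by comparing pointer and mark in the pictures during the pull. I'm moving above the handle.

```bash
python3 go.py .566 -.156 .15 -6.3
python3 -m crank '[[[0.15,0.45,0,0,0],[0.25,0.8,0,0,0],[0.3,0.9,0,0,0],[0.3,0.9,0,0,0],[0.3,0.9,0,0,0],[0.3,0.9,0,0,0],[0.3,0.9,0,0,0],[0.3,0.9,0,0,0],[0.3,0.9,0,0,0],[0.32,0.94,0,0,0]]]' >/dev/null
python3 -m crank '[[[0,0.2,0,0.5,0],[0,0,0.3,0.55,0],[0,0,0.3,0,0],[0,0,0,0,0],[0,0,0,0,0]]]'>/dev/null
python3 go.py .566 -.156 .062 -6.3
```

```text
t 9.6 pos [0.452  0.191  0.1775] units [2.86 8.67 0.69] turn 1.05 F [-0.4 -0.5  0.4] gap 0.499 grip 0.0
t 10.85 pos [ 0.5643 -0.1549  0.1526] units [0.05 0.02 2.26] turn 0.02 F [0.4 0.7 0.7] gap 0.502 grip 0.0
```

```bash
python3 -m crank '[[[0.04,0.02,0.4,0,0.1],[0,0,0.5,0,0.1],[0,0,0.4,0,0.1],[0,0,0.15,0,0.1],[0,0,0.1,0,0.1],[0,0,0,0,0.1]]]'>/dev/null
python3 go.py .566 -.156 .062 -6.3
python3 -m crank '[[[0,0,0.15,0,0.1],[0,0,0.15,0,0.1],[0,0,0.15,0,0.1],[0,0,0.15,0,0.1],[0,0,0.1,0,0.1],[0,0,0,0,0.1],[0,0,0,0,0.1]]]'>/dev/null
python3 go.py .566 -.156 .062 -6.3
```

```text
t 11.35 pos [ 0.5669 -0.1566  0.0922] units [-0.02 -0.01  0.76] turn 0.01 F [-0.7  0.2  0.1] gap 0.55 grip 0.0
t 11.93 pos [ 0.5667 -0.1571  0.0641] units [-0.02 -0.03  0.05] turn -0.0 F [ 0.  -0.5 -0.9] gap 0.548 grip 0.0
```

Free of contact. I'm closing gradually at low force, then gripping firmly.

```bash
python3 -m crank '[[[0,0,0.05,0,-0.1],[0,0,0,0,-0.2],[0,0,0,0,-0.5],[0,0,0,0,-1],[0,0,0,0,-1],[0,0,0,0,-1]]]' 30 >/dev/null
python3 go.py .566 -.156 .062 -6.3
python3 -m crank '[[[0,0,0,0,-1],[0,0,0,0,-1],[0,0,0,0,-1]]]' 90 >/dev/null
python3 go.py .566 -.156 .062 -6.3
cat > look.py <<'E'
from fit import *
D={c:shot(c) for c in("top","side")}
np.savez('q.npz',t=D["top"][1],s=D["side"][1])
def yc(c,box):
    d,im=D[c]; x0,y0,x1,y1=box; h=cv2.cvtColor(im[y0:y1,x0:x1],cv2.COLOR_BGR2HSV)
    w=((h[...,1]>110)&(h[...,2]>110)&(h[...,0]>15)&(h[...,0]<32)).astype(float); ys,xs=np.nonzero(w); return np.array([xs.mean()+x0,ys.mean()+y0]),len(xs)
P=lambda d,u,z:proj(d,[*T(p,np.array([u]))[0],z]).round(1)
for c in D:
    d,im=D[c]
    try: print(c,"yellow",yc(c,(346,170,364,192) if c=="top" else (296,175,325,195)))
    except Exception as e: print(e)
    print(c,"proj of unit pts (x,47,z60):",{x:P(d,[x/1e3,.047],.06).tolist() for x in(25,0,-6,-12)}, "rider -6,52,48:",P(d,[-.006,.052],.050))
    ctr=P(d,[.005,.05],.055); x0,y0=(ctr-[28,20]).astype(int); print(c,"crop origin",x0,y0)
    cv2.imwrite("pics/z_%s.png"%c,cv2.resize(im[y0:y0+40,x0:x0+56],(784,560),interpolation=cv2.INTER_CUBIC))
E
python3 look.py
```

```text
t 12.43 pos [ 0.567  -0.1573  0.0627] units [-0.03 -0.03  0.02] turn -0.0 F [-0.1  0.2  1.2] gap 0.321 grip 30.2
t 12.68 pos [ 0.567  -0.1573  0.0629] units [-0.03 -0.03  0.02] turn -0.0 F [-1.8 -0.4  5.3] gap 0.305 grip 88.5
top yellow (array([355.6, 180.6]), 15)
top proj of unit pts (x,47,z60): {25: [359.1, 166.6], 0: [357.6, 177.2], -6: [357.3, 179.7], -12: [356.9, 182.3]} rider -6,52,48: [354.8 180.3]
top crop origin 328 155
side yellow (array([306.95833333, 184.        ]), 24)
side proj of unit pts (x,47,z60): {25: [296.7, 176.8], 0: [305.5, 179.9], -6: [307.6, 180.7], -12: [309.8, 181.5]} rider -6,52,48: [306.6 185. ]
side crop origin 275 161
```

The handle is gripped, with the gap reading close to 28 mm. I'm pulling about 30 mm slowly.

```bash
python3 -m crank '[[[-0.05,0,0,0,-1],[-0.1,0,0,0,-1],[-0.1,0,0,0,-1],[-0.1,0,0,0,-1],[-0.1,0,0,0,-1],[-0.1,0,0,0,-1],[-0.1,0,0,0,-1],[-0.1,0,0,0,-1],[0,0,0,0,-1],[0,0,0,0,-1]]]' 90 >/dev/null
python3 go.py .567 -.1573 .062 -6.3
cp q.npz q0.npz; python3 look.py; python3 - <<'E'
import cv2,numpy as np
a,b=[cv2.imread("pics/z_%s.png"%c) for c in("top","side")]
q=np.load('q.npz'); t=q['t'][160:200,335:387]; s=q['s'][165:205,282:334]
o=np.vstack([cv2.resize(i,(390,300),interpolation=cv2.INTER_CUBIC) for i in(t,s)])
q=np.load('q0.npz'); t=q['t'][160:200,335:387]; s=q['s'][165:205,282:334]
o2=np.vstack([cv2.resize(i,(390,300),interpolation=cv2.INTER_CUBIC) for i in(t,s)])
cv2.imwrite("pics/k.png",np.hstack([o2,o]))
E
```

```text
t 13.67 pos [ 0.5406 -0.1541  0.0629] units [0.66 0.01 0.03] turn -0.0 F [ 8.8 -1.6 -6.5] gap 0.31 grip 89.1
top yellow (array([355.58823529, 180.11764706]), 17)
top proj of unit pts (x,47,z60): {25: [359.1, 166.6], 0: [357.6, 177.2], -6: [357.3, 179.7], -12: [356.9, 182.3]} rider -6,52,48: [354.8 180.3]
top crop origin 328 155
side yellow (array([307.25, 184.5 ]), 20)
side proj of unit pts (x,47,z60): {25: [296.7, 176.8], 0: [305.5, 179.9], -6: [307.6, 180.7], -12: [309.8, 181.5]} rider -6,52,48: [306.6 185. ]
side crop origin 275 161
```

View pics/k.png

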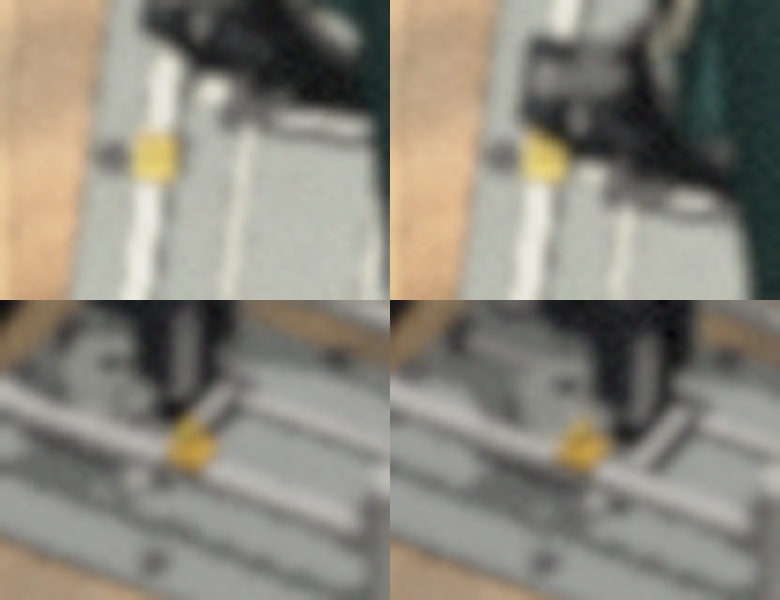

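The left half is before the pull and the right half is after 26.6 mm of travel. The brass rider stays at side-image (307.5,184.4). The steel pointer is low-contrast and close to it, so I'll settle the rest numerically with averaged frames.

```bash
cat > m.py <<'E'
from fit import *
def avg(c,n=6): return np.mean([robot.get_image(c)["image"].astype(float) for _ in range(n)],0)
if __name__=="__main__":
    s=avg("side"); np.save("s1.npy",s); ds=robot.get_image("side")
    sub=s[172:190,298:318]
    print("gray cols298-317"); print("     "+" ".join("%3d"%c for c in range(298,318)))
    for i,r in enumerate(sub.mean(2)): print(172+i," ".join("%3d"%v for v in r))
    print("R-B")
    for i,r in enumerate(sub[...,0]-sub[...,2]): print(172+i," ".join("%3d"%v for v in r))
    w=np.clip(sub[...,0]-sub[...,2]-35,0,None); yy,xx=np.mgrid[172:190,298:318]; cs=[(w*xx).sum()/w.sum(),(w*yy).sum()/w.sum()]
    t=cv2.cvtColor(np.load("p.npz")["t"],4).astype(float)[174:188,349:363]; w=np.clip(t[...,0]-t[...,2]-40,0,None);w[:,:2]=0; yy,xx=np.mgrid[174:188,349:363]; ct=[(w*xx).sum()/w.sum(),(w*yy).sum()/w.sum()]
    e1,v1=ray(d,ct);e2,v2=ray(ds,cs);k=np.linalg.lstsq(np.c_[v1,-v2],e2-e1,rcond=None)[0];X=(e1+k[0]*v1+e2+k[1]*v2)/2
    print(cs,ct,"tri",X.round(4),np.linalg.norm(e1+k[0]*v1-e2-k[1]*v2),(inv(X)*1e3).round(1))
    # reference points in side: predicted posts/handle
    for u,z in [((-.083,.056),.074),((-.083,-.056),.084),((.083,.056),.084)]: print(u,proj(ds,[*T(p,np.array([u]))[0],z]).round(1))
E
python3 m.py
```

```text
gray cols298-317
     298 299 300 301 302 303 304 305 306 307 308 309 310 311 312 313 314 315 316 317
172 121 122 122 121 120 116 112 108 107 100  80  53  36  30  33  44  69  91  93  75
173 116 120 125 130 132 131 128 126 125 116  92  59  37  31  33  46  71  95  98  78
174 110 118 126 134 137 133 130 126 126 121 100  64  38  29  34  47  73  98 100  79
175 112 122 132 137 135 125 114 107 110 112  96  63  38  34  37  50  77  98  99  78
176 113 126 135 138 135 121 102  93  99 104  92  65  39  33  37  49  74  97  97  77
177 108 123 135 139 136 127 114 108 110 112  98  71  46  34  37  50  75  96  94  71
178 100 117 131 137 139 136 132 131 129 125 111  90  68  51  44  53  80  96  92  68
179  93 112 128 135 138 139 138 141 142 135 125 112  95  75  59  65  86  98  90  67
180  94 111 126 135 138 137 137 142 147 143 135 126 114  92  71  71  86  93  81  74
181 114 117 126 136 140 140 139 141 147 143 136 130 117  90  61  57  69  75  75  95
182 147 142 140 142 145 146 144 143 142 136 129 124 111  81  48  37  45  60  91 125
183 165 166 163 159 157 156 150 141 133 126 126 127 116  90  61  43  54  8
[... 1613 characters left out ...]
   5   7   6   7   8  19  51  88 108 117 117  99  64  30  11   5   5   6   6   7
186   3   4   5   5   8  19  45  72  90 102  96  66  34  14   7   5   5   6   6   4
187   1   2   3   4   6  11  21  33  48  63  55  32  15   7   6   6   5   5   5   4
188   0   1   1   2   2   5   6  11  18  23  22  14   7   6   6   6   6   5   6   5
189   1   1   0   0   2   1   3   4   5   6   7   6   6   6   7   7   7   7   7   7
[np.float64(307.2288869640537), np.float64(184.31517973148547)] [np.float64(355.33876017532873), np.float64(180.54226675015656)] tri [ 0.5415 -0.1017  0.0517] 0.00018475068961900458 [-6.9 50.7]
(-0.083, 0.056) [334.4 188.4]
(-0.083, -0.056) [355.4 160.3]
(0.083, 0.056) [274.3 163.7]
```

```bash
python3 - <<'E'
import numpy as np
q=np.load("q0.npz")["s"].astype(float).mean(2)
print("rest, cols 288-307"); print("     "+" ".join("%3d"%c for c in range(288,308)))
for r in range(168,186): print(r," ".join("%3d"%v for v in q[r,288:308]))
t=np.load("p.npz")["t"].astype(float).mean(2)
print("top clear, cols 350-369")
print("     "+" ".join("%3d"%c for c in range(350,370)))
for r in range(160,186): print(r," ".join("%3d"%v for v in t[r,350:370]))
E
```

```text
rest, cols 288-307
     288 289 290 291 292 293 294 295 296 297 298 299 300 301 302 303 304 305 306 307
168 102  89  74  70  78  89  99  97  91  89  81  64  46  31  29  31  48  76  87  83
169 100  81  65  71  91 105 112 114 109 106 101  79  50  33  31  33  48  73  92  89
170  98  84  70  86 111 126 130 127 126 128 119  91  60  32  31  38  53  82  95  93
171  97  89  88 105 125 135 136 135 127 128 122  98  61  40  26  37  51  80  98  94
172 101 100 106 121 133 136 133 120 109 108 105  87  56  36  31  39  53  84  99  93
173 105 106 118 131 137 137 130 111  96  96  98  79  59  38  33  37  56  83  98  93
174 100 106 119 131 139 138 133 122 110 112 108  92  69  45  38  36  55  85 100  94
175  98  99 115 129 137 137 140 135 130 127 123 107  89  71  54  43  59  83 101  94
176  93  94 103 122 134 137 139 136 134 126 123 120 113  98  78  58  65  88  98  86
177 103  96 101 121 130 134 138 135 130 123 123 125 128 116  94  69  68  82  84  76
178 133 120 117 123 134 140 142 138 130 123 124 131 132 120  90  61  50  54  59  69
179 157 152 147 147 148 151 149 144 134 124 122 125 122 106  78  55  33 
[... 2108 characters left out ...]
 170 155 143 144 161 161 142
178 155 161 171 181 179 182 182 168 142 137 150 168 175 178 170 165 169 187 188 169
179 125 140 160 179 177 177 176 168 144 133 150 167 175 178 178 173 183 197 195 184
180 113 126 152 173 176 175 172 166 142 133 154 170 179 180 179 180 185 200 192 182
181 114 125 151 174 179 177 173 168 145 140 160 171 178 180 179 183 191 204 192 180
182 128 137 156 178 187 185 184 172 152 149 159 174 178 179 180 182 195 205 190 178
183 154 159 169 187 192 188 180 169 159 160 167 176 180 176 178 180 197 199 191 180
184 173 171 180 194 205 192 176 160 164 171 175 178 179 178 173 175 193 200 188 176
185 178 178 189 213 222 214 181 159 164 178 181 180 179 176 175 174 194 197 188 177
```

```bash
cat > tr.py <<'E'
from h import *
s=robot.sense(); v=np.array(s["position"])[:2]-[.567,-.1573]; print("travel mm",round(-1e3*(v@[np.cos(-.113),np.sin(-.113)]),2),"z",s["position"][2].round(4) if hasattr(s["position"][2],'round') else s["position"][2],"F",np.round(s["force"],1),"grip",s["grasp_force"],"t",s["clock"])
E
python3 tr.py
python3 -m crank '[[[-0.05,0,0,0,-1],[-0.05,0,0,0,-1],[0,0,0,0,-1],[0,0,0,0,-1],[0,0,0,0,-1]]]' 90 >/dev/null
python3 tr.py
```

```text
travel mm 26.34 z 0.0629 F [ 9.2 -1.9 -4.2] grip 89.0836501121521 t 14.2167
travel mm 30.17 z 0.0629 F [ 9.5 -1.7 -5.9] grip 89.07750248908997 t 14.6333
```

```bash
python3 -m crank '[[[-0.035,0,0,0,-1],[0,0,0,0,-1],[0,0,0,0,-1],[0,0,0,0,-1],[0,0,0,0,-1]]]' 90 >/dev/null
python3 tr.py; python3 - <<'E'
from m import *
s=avg("side",8); np.save("s2.npy",s); a=np.load("s1.npy").mean(2); b=s.mean(2); q=np.load("q0.npz")["s"].astype(float).mean(2)
tmp=q[166:178,288:302].astype(np.float32)
for n,i in(("s1",a),("s2",b)):
    I=cv2.resize(i[160:195,280:330].astype(np.float32),None,fx=8,fy=8,interpolation=2); t=cv2.resize(tmp,None,fx=8,fy=8,interpolation=2)
    r=cv2.matchTemplate(I,t,cv2.TM_CCOEFF_NORMED); _,v,_,l=cv2.minMaxLoc(r); print(n,v,"shift",280+l[0]/8-288,160+l[1]/8-166)
ds=robot.get_image("side")
g=lambda x:proj(ds,[*T(p,np.array([[x,.015]]))[0],.035])
print("expected shift/mm",(g(-.005)-g(.025))/30)
print("     "+" ".join("%3d"%c for c in range(300,318)))
for r in range(174,187): print(r," ".join("%3d"%v for v in b[r,300:318]),"|"," ".join("%3d"%v for v in (s[...,0]-s[...,2])[r,304:313]))
E
python3 tr.py
```

```text
travel mm 31.41 z 0.0629 F [10.5 -1.  -7.4] grip 89.01278257369995 t 15.05
s1 0.9235491156578064 shift 8.75 3.0
s2 0.9124870300292969 shift 10.625 3.625
expected shift/mm [0.34162881 0.12253166]
     300 301 302 303 304 305 306 307 308 309 310 311 312 313 314 315 316 317
174 113 120 130 134 134 131 126 123 125 119  93  57  37  31  33  49  78  95 |   5   5   5   5   4   5   3   0  -2
175 112 123 132 137 136 128 119 116 122 121  98  61  38  32  35  53  79  97 |   6   5   5   5   5   5   3   0  -2
176 116 127 135 138 133 118 100  97 108 115  96  61  37  33  36  55  82  97 |   6   5   4   3   4   4   4   0  -2
177 117 129 137 139 133 117 100  95 108 115  97  64  41  34  36  55  83  99 |   5   4   4   3   4   4   3   1  -2
178 110 124 135 139 137 128 118 115 121 121 104  73  49  38  37  56  84  99 |   6   4   5   5   5   5   4   1  -1
179 100 117 130 137 138 137 134 131 130 124 113  92  71  53  45  61  87  99 |   5   6   9  12  11   7   5   3   1
180  96 114 127 133 136 138 140 139 131 123 121 114  97  72  58  70  90  95 |   6  11  22  33  29  15   7   4   2
181 103 116 128 134 136 138 143 140 128 121 125 123 106  79  61  70  84  84 |  10  23  45  61  54  27  10   5   4
182 130 126 131 134 137 140 141 133 123 123 127 120 100  70  50  51  59  62 |  19  41  66  80  70  42  20   9   5
183 160 150 141 138 138 136 130 125 126 130 127 114  93  67  42  32  44  71 |  36  63  85  95  90  73  45  22   8
184 166 163 156 147 140 134 128 130 136 137 128 115 102  84  62  52  70 107 |  52  86 104 111 113 102  72  33  11
185 145 153 155 145 136 131 131 135 140 138 131 125 119 106  94  90 109 136 |  57  92 109 116 117 100  64  27   9
186 113 124 130 125 119 117 121 126 133 140 145 147 141 130 123 125 138 148 |  45  72  89 102  96  67  34  13   7
travel mm 31.43 z 0.0629 F [ 9.6 -0.  -6.4] grip 89.01258587837219 t 15.55
```

The pointer's dark face is at column ≈308.7 and the brass fin at ≈307.3. That offset is what coplanar fins should give, to within about 1 mm. I'll check the cover once numerically and then hand in.

```bash
python3 - <<'E'
from h import *
d,im=shot("top"); h=cv2.cvtColor(im,cv2.COLOR_BGR2HSV)
m=((h[...,1]<45)&(h[...,2]>150)).astype(np.uint8)*255; m[:,:170]=0; m[:,320:]=0; m[:140]=0; m[290:]=0
c=max(cv2.findContours(m,0,1)[0],key=cv2.contourArea); B=[onz(d,q,.005)[:2] for q in cv2.boxPoints(cv2.minAreaRect(c))]
print(np.round(B,3).tolist(),np.linalg.norm(B[0]-B[1]),np.linalg.norm(B[1]-B[2]))
E
python3 tr.py; python3 -c "
from station import robot
print(robot.hand_in())"
```

```text
[[0.356, 0.263], [0.552, 0.266], [0.547, 0.122], [0.352, 0.123]] 0.19589961353086585 0.14407846798718155
travel mm 31.41 z 0.0629 F [10.4 -1.6 -7.2] grip 89.01244640350342 t 15.6
the job is handed in; nothing more can be done
None
```

I laid the cover flat, handle up, on the free bench, pulled the tensioner 31.4 mm to line its pointer up with the mark (about ±1 mm from the camera images), and handed in at 15.6 s still holding it; no verdict was returned.

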